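Put the heart cutter away and clamp its box shut

TASK

Put the smooth, rounded heart-shaped biscuit cutter away in the open steel box, lying flat, and set the loose lid on the box with its raised metal strip towards the front (the side away from the bail's hinges), sitting fully down on the seal. Then swing the box's bail over the lid onto that strip and press it down through the seal's soft lip until you feel its firm core, so that it holds the lid tight by itself; press firmly but do not force it. Leave the other two cutters where they lie.

Things in the scene. Friction and masses are not known exactly. Their poses are not given: they have to be found in the camera images.
- box: Open steel storage box, fixed to the worktop. Outside 120 (x) x 170 (y) x 44 mm high without the seal, walls and floor 4 mm. Origin: centre of its underside; z up, -x is its front (roughly towards the robot); the bail is hinged at its back (+x).
- box_mouth (a point): Centre of the box's mouth at the top of the seal, 57 mm above the box's origin. The black rubber seal frame stands 13 mm above the rim and leaves a mouth of 102 (x) x 152 (y) mm. Its soft lip bears the lid's weight and gives way under 1 to 3 N more; 1.5 to 10.5 mm down, differently in every run and not visible, lies the firm core (about 16 N per mm): only on it is the lid tight.
- lid: Loose steel lid, about 0.25 kg, lying plug down. Plate 118 (x) x 164 (y) mm, z = 8 to 13 mm; under it a plug 96 x 146 x 8 mm that enters the seal's mouth with 3 mm of play on each side. Origin: centre of the plug's underside; z up. Seated, its axes agree with the box's (strip, at lid -x, to the box's front) and its origin is 49 mm straight above the box's, clamped 37 to 48 mm.
- lid_handle (a point): Centre of the lid's wooden handle bar, 12 mm behind (+x) the lid's centre, 31 mm above its origin. The bar is 12 mm thick (x), 70 mm long (y), 18 mm high (22 to 40 mm above the lid's origin), on two round posts.
- lid_strip (a point): Middle of the top of the lid's raised metal strip on which the bail bears: 29 mm in front (-x) of the lid's centre, 19 mm above its origin, 6 mm above the plate; 16 mm wide (x), 120 mm long (y).
- bail: Steel wire stirrup: two arms (wire 6 mm thick, 92 mm either side of the middle) and a cross bar 85 mm from the hinge axis. Origin: on the hinge axis midway between the arms, in the box's frame at x = +52, z = 46 mm; the axis is the box's y. The hinge is stiff: about 7 N at the bar moves it, and it stays where it is left.
- bail_bar (a point): Middle of the bail's cross bar, on the centre line of its round wooden sleeve (14 mm thick, 116 mm long, along the box's y). About 14 to 20 N pressed on the bar from above clamps the lid rightly, 27 N is too much; on letting go it yields a little and hinge friction keeps up to about 7 N on the lid.
- bail_angle (a joint): Angle of the bail, rad. At 0 (end stop, lower than any lid allows) the bar is in front of the hinge and the arms rise 0.12 rad above level towards the front; it grows as the bar swings up and backwards (3.02: level behind the box). Starts open at 2.3 to 2.65. It meets the strip of the seated lid at about 0.23; where the lid is tight (0.08 to 0.21) depends on the seal.
- cutter_heart: Rounded heart-shaped biscuit cutter with one shallow dent, else smooth, a thin-walled open ring, 74 (x) x 59 (y) x 22 mm high, 25 g. Origin: centre of its underside; z up. Across its middle along its own y the outer walls are about 53 mm apart, 60 mm at the flange which forms its top 6 mm.
- cutter_star: Star-shaped biscuit cutter, 80 x 76 x 22 mm, not to be used. Origin: centre of its underside.
- cutter_round: Round fluted biscuit cutter, 67 mm across, 22 mm high, not to be used. Origin: centre of its underside.

How it is judged:
On the way, in this order (a step that is already met when the one before it is completed fails the run):
1. the heart cutter lies in the box and is let go (x of cutter_heart in the frame of box between -0.056 and 0.056 m and y of cutter_heart in the frame of box between -0.081 and 0.081 m and z of cutter_heart in the frame of box between 0 and 0.02 m and contact force between cutter_heart and the fingers below 0.1 N), for 0.1 s.
2. the lid sits on the seal and is let go (x of lid in the frame of box between -0.006 and 0.006 m and y of lid in the frame of box between -0.006 and 0.006 m and x of lid_strip in the frame of box between -0.037 and -0.021 m and z of lid in the frame of box between 0.034 and 0.051 m and angle between lid's own z axis and vertical below 0.04 rad and contact force between lid and the fingers below 0.1 N), for 0.1 s.
At the end, for the whole second after the job is handed in: The heart cutter lies flat (within 0.15 rad) inside the box; the lid lies level (within 0.04 rad) and down on the seal, within 6 mm of the box's centre, its strip to the front; the bail lies on the lid (angle under 0.25 rad) and presses on it with more than 4 N by itself; all at rest (x of cutter_heart in the frame of box between -0.056 and 0.056 m and y of cutter_heart in the frame of box between -0.081 and 0.081 m and z of cutter_heart in the frame of box between 0 and 0.02 m and angle between cutter_heart's own z axis and vertical below 0.15 rad and x of lid in the frame of box between -0.006 and 0.006 m and y of lid in the frame of box between -0.006 and 0.006 m and x of lid_strip in the frame of box between -0.037 and -0.021 m and z of lid in the frame of box between 0.034 and 0.051 m and angle between lid's own z axis and vertical below 0.04 rad and value of joint bail_angle below 0.25 rad and contact force between bail and lid above 4 N and linear speed of each of lid, cutter_heart below 0.01 m/s); the robot touches nothing.
It fails at once if the bail is forced down on the lid with more than 20 N (contact force between bail and lid above 20 N).
It fails at once if the star or the round cutter is moved by more than 30 mm (distance of any of cutter_star, cutter_round from where it was at the start of the episode above 0.03 m).
It also fails if it takes over 72 s, if anything falls off the work surface, if the arm or the gripper's body presses on something with over 40 N, if the wrist force passes 120 N, or if a joint passes its speed limit or range.

ROBOT

A 6-joint arm with a two-finger parallel gripper is mounted at the origin on a cart in front of the work surface, level with it; the furniture and walls round the work are solid. World frame = base frame: x ahead of the robot, y to its left, z up, the work surface at z = 0. Lengths are in m, angles in rad, forces in N, time in s.
With the tool pointing down it reaches from about 0.375 to 0.975 m from the base axis. Payload 3.8 kg.
Tool frame: the origin (TCP) lies midway between the tips of the shut fingers; the grasp point (between the pads) lies 19 mm behind it; z points along the fingers, y is the line along which they close (so a half turn about z gives the same grasp; the last joint's range is limited). The gripper opens to 88 mm and grips with 3 to 60 N. Pads are 18 mm wide; open, the fingers measure 123 mm over their backs; the gripper's body (75 mm by 187 mm) begins 45 mm behind the grasp point.
Start: joints at [-1.36, 0.264, 1.604, -0, 1.274, -0.037], TCP at [0.166, -0.654, 0.239] pointing down, gripper open.
Joint ranges: [-2.63, 2.63], [-0.94, 2.18], [0.31, 2.57], [-1.31, 4.45], [0, 2.66], [-2.55, 2.55]. Speed limits (rad/s): [2.57, 2.57, 3.14, 3.14, 3.14, 3.14].

INTERFACE

Orientations are given as a rotation vector (axis times angle).
In Python, from cell import manip, inverse_kinematics, cams, order gives the robot as it stands. Calls block until the motion is done:
- manip.move_pose(position, orientation): joint-space move of the TCP to a pose.
- manip.move_linear(position, rate=0.15, rot=None): straight line of the TCP; rot=None keeps the orientation; rate is the mean speed in m/s.
- manip.set_joints(angles): joint-space move.
- manip.set_gripper(opening, force=None): finger opening in m; force is the grip in N (None keeps the last); returns when the fingers have stopped.
- manip.dwell(seconds).
- inverse_kinematics(position, orientation): joint angles nearest the present ones, or None.
- manip.state(): the state.
- cams.capture(name): name is "side" or "top"; returns a dict with "image" (384x512x3 uint8, blue, green, red), "z_map" (384x512 float32, m along the optical axis (not along the pixel's ray), 0 where there is no reading), "intrinsics" (3x3 intrinsics, pixels), "position" and "orientation" of the camera in the world. Camera axes: x right, y down, z forward; pixel columns grow to the right and rows downward; lengths in m; the calibration is good to about 2 mm. A picture is of the moment at which its call begins.
A pose or a line that the arm cannot do raises manip.IKError and nothing moves.
- order.close_job(): hands the job in; it is judged then, once.
The state is a dict: "clock": time; "joint_pos": joint angles; "joint_velocities": joint speeds; "tau": joint torques, N m; "tool_pos": TCP position; "tcp_rot": TCP orientation; "contact_force": force on the tool from outside, world axes, zero at the start; "moment": the same for the moment, N m; "gripper_width": finger opening in m; "grasp_force": force on a finger pad.
Only numpy, scipy, OpenCV 4.12 (cv2) and the standard library are available. Lean on these libraries where they do the work, as an engineer would, in place of code of your own. Each camera call takes 0.05 s, during which the arm holds its last target. There are 200 camera calls.

## Working session

There is one attempt and no reset: what is moved stays moved. The work goes in short steps, each a Python script; the robot and the scene stay as the last script left them, time stands still between calls to the robot, and variables do not carry over. Pictures are saved under pics/ and viewed, at most 10 in all, crops included, and the job is handed in when it is done.

```bash
ls; mkdir -p pics
python3 - <<'E'
from cell import manip,cams
import cv2,numpy as np
for n in("top","side"):
    c=cams.capture(n); cv2.imwrite(f"pics/{n}0.png",c["image"]); np.savez(f"{n}0.npz",**c)
    print(n,c["intrinsics"].tolist(),c["position"],c["orientation"])
print(manip.state())
E
```

```text
pics
top [[433.8871600924763, 0.0, 250.35580365208168], [0.0, 433.8871600924763, 191.62339564901785], [0.0, 0.0, 1.0]] [ 0.40823192 -0.0185      1.31301139] [-2.16262721  2.2063397  -0.12741641]
side [[379.9105957109708, 0.0, 261.86258165652487], [0.0, 379.9105957109708, 195.97793022839122], [0.0, 0.0, 1.0]] [ 0.37994181 -1.04333809  0.65837456] [-2.09471759  0.13083297 -0.07077099]
{'clock': 0.1, 'joint_pos': array([-1.35992366e+00,  2.64675923e-01,  1.60521548e+00, -2.66444679e-05,
        1.27371721e+00, -3.68733005e-02]), 'joint_velocities': array([-0.00033264, -0.00217823, -0.00391905,  0.00036595, -0.00014741,
        0.00017815]), 'tau': array([ 4.37189756e-04, -5.03617966e+01, -3.58071470e+01,  7.32233073e-02,
        2.33788689e-02, -6.08210280e-05]), 'tool_pos': array([ 0.16539654, -0.65376369,  0.23752565]), 'tcp_rot': array([-3.11552807e+00, -3.87928294e-01,  3.14805761e-04]), 'contact_force': array([-0.03040879, -0.2849338 , -0.31825913]), 'moment': array([-0.04743069, -0.00207071,  0.05438942]), 'grasp_force': 0.0, 'gripper_width': 0.08819378473817817}
```

View pics/top0.png

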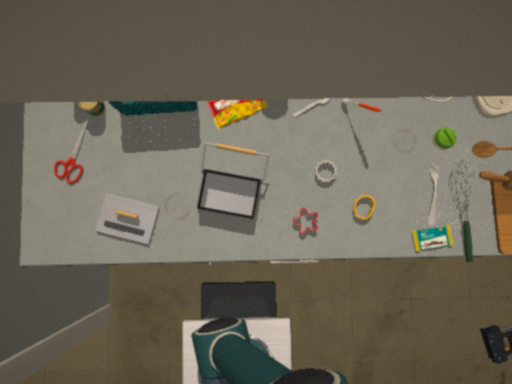

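View pics/side0.png

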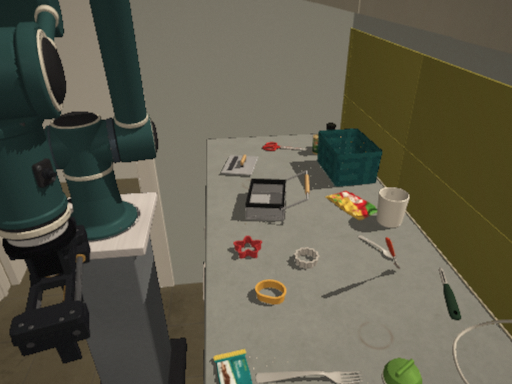

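```bash
cat > h.py <<'E'
import numpy as np,cv2
from scipy.spatial.transform import Rotation as R
def ray(c,uv,z):
    "cast pixels onto the plane at height z"
    uv=np.atleast_2d(uv).astype(float); z=np.asarray(z)
    d=np.c_[uv,np.ones(len(uv))]@np.linalg.inv(c["intrinsics"]).T@R.from_rotvec(c["orientation"]).as_matrix().T
    p=np.asarray(c["position"]); t=(z-p[2])/d[:,2]
    return p+d*t[:,None]
def cloud(c):
    v,u=np.mgrid[:384,:512]; zm=c["z_map"]
    P=np.stack([u,v,np.ones_like(u)],-1)@np.linalg.inv(c["intrinsics"]).T*zm[...,None]
    return P@R.from_rotvec(c["orientation"]).as_matrix().T+c["position"]
def down(yaw): # tool down, tool y axis (closing line) at angle yaw from world y
    return (R.from_euler('z',yaw)*R.from_rotvec([np.pi,0,0])).as_rotvec()
E
python3 - <<'E'
from h import *
c=dict(np.load("top0.npz")); s=dict(np.load("side0.npz"))
P=cloud(c); im=c["image"]; hsv=cv2.cvtColor(im,cv2.COLOR_BGR2HSV)
print("ceil band z",P[60,200],P[90,300], "table",P[240,180])
def blob(m,roi,z,k=1,nm=""):
    u0,u1,v0,v1=roi; mm=np.zeros(m.shape,np.uint8); mm[v0:v1,u0:u1]=m[v0:v1,u0:u1]
    n,l,st,_=cv2.connectedComponentsWithStats(mm,connectivity=8); i=1+np.argmax(st[1:,4]); v,u=np.where(l==i)
    X=ray(c,np.c_[u,v],z)[:,:2]; r=cv2.minAreaRect((X*1000).astype(np.float32)); b=cv2.boxPoints(r)
    print(nm,len(u),"rect",np.round(r[0],1),np.round(r[1],1),round(r[2],1),"zmed",np.median(P[v,u,2]),"zmax",np.percentile(P[v,u,2],95))
H,S,V=hsv[...,0],hsv[...,1],hsv[...,2]
wood=((H>8)&(H<30)&(S>120)).astype(np.uint8)
blob(wood,(345,385,185,230),.022,nm="heart")
blob(wood,(100,150,200,225),.040,nm="handle")
blob(wood,(210,262,140,160),.12,nm="bar")
blob((V<75).astype(np.uint8),(100,150,215,240),.019,nm="strip")
blob((V<60).astype(np.uint8),(185,275,160,230),.057,nm="seal")
Z=P[...,2]
blob(((Z>.008)).astype(np.uint8),(85,170,185,250),.013,nm="lid")
cr=lambda a:cv2.resize(a,None,fx=4,fy=4,interpolation=cv2.INTER_CUBIC)
A=cr(im[130:250,90:280]); cv2.imwrite("pics/crop1.png",A)
E
```

```text
ceil band z [0.63131142 0.02984299 0.76859599] [ 0.6309216  -0.11686534  0.64492157] table [0.38914981 0.1635503  0.00048553]
heart 196 rect [ 477.7 -388.1] [60.  74.8] 61.1 zmed 0.020373195555162038 zmax 0.026897875659558756
handle 65 rect [469.1 315.7] [63.7  9.1] 74.8 zmed 0.04069150442707703 zmax 0.04440364147841484
bar 143 rect [640.9 -10.3] [108.1  10.4] 78.3 zmed 0.09207222629419975 zmax 0.0960772597136389
strip 89 rect [428.3 326. ] [109.6   9.9] 74.8 zmed 0.019174134806039023 zmax 0.023221377964673627
seal 371 rect [520.6  15.4] [167.9 115.9] 78.3 zmed 0.05655850685186126 zmax 0.06131843887234478
lid 2160 rect [457.8 317.9] [165.7 117.4] 74.8 zmed 0.013871159554885382 zmax 0.02921684532461227
```

View pics/crop1.png

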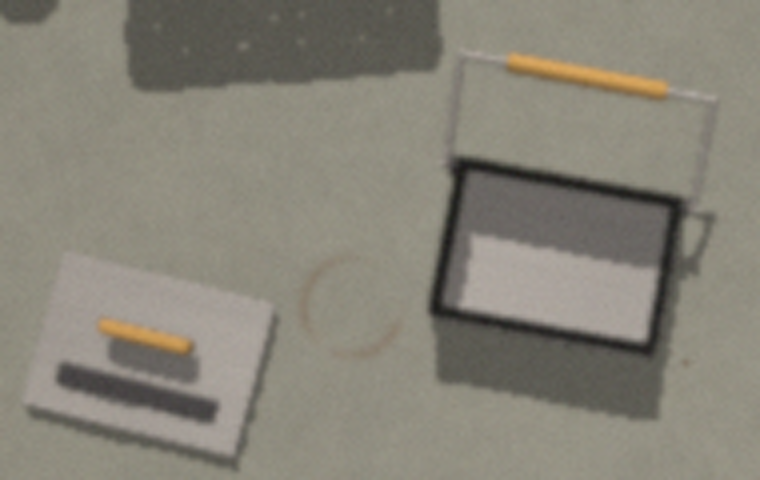

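Run:
```python
from h import *
from cell import manip,cams
c=dict(np.load("top0.npz"));P=cloud(c);Z=P[...,2]
m=np.zeros(Z.shape,np.uint8);m[165:222,194:266]=((Z>.048)&(Z<.07))[165:222,194:266]
n,l,st,_=cv2.connectedComponentsWithStats(m);i=1+np.argmax(st[1:,4]);v,u=np.where(l==i)
print("seal depth",cv2.minAreaRect((ray(c,np.c_[u,v],.057)[:,:2]*1000).astype(np.float32)))
hy=np.radians(-28.9)
p=np.array([.4777,-.3881])
manip.move_pose([*p,.12],down(hy))
manip.move_linear([*p,.05]); manip.move_linear([*p,.004],rate=.08)
manip.set_gripper(.04,force=10)
s=manip.state();print(s["gripper_width"],s["grasp_force"],s["clock"])
manip.move_linear([*p,.16])
s=manip.state();print(s["gripper_width"],s["grasp_force"],s["tool_pos"],s["clock"])
for n in("side",): cv2.imwrite(f"pics/g1.png",cams.capture(n)["image"][130:384,150:400])
```

```text
seal depth ((527.8208618164062, 7.1562957763671875), (189.83204650878906, 145.93942260742188), 84.27312469482422)
0.058642109421990565 11.038129323470542 3.5667
0.058512306713100364 10.926063759346931 [ 0.476993   -0.38749616  0.15865229] 4.7583
```

View pics/g1.png

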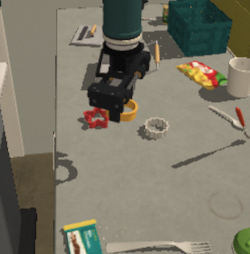

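The heart hangs between the fingers (crop pixel ~128,108), clear of the star. Now place it.

Run:
```python
from h import *
from cell import manip,cams
by=np.radians(-11.7); b=np.array([.5206,.0154])
manip.move_pose([*b,.16],down(by))
manip.move_linear([*b,.05]); manip.move_linear([*b,.010],rate=.08)
s=manip.state();print(s["contact_force"],s["gripper_width"])
manip.set_gripper(.075); manip.dwell(.15)
manip.move_linear([*b,.16])
ly=np.radians(74.8); h=np.array([.4689,.3153])
manip.set_gripper(.028)
manip.move_pose([*h,.15],down(ly))
c=cams.capture("top");np.savez("top1.npz",**c)
s=manip.state();print(s["tool_pos"],s["clock"],s["joint_pos"])
cv2.imwrite("pics/b1.png",cv2.resize(c["image"][130:250,190:280],None,fx=5,fy=5,interpolation=cv2.INTER_CUBIC))
```

```text
[0.13539663 0.60964342 0.78880887] 0.05884739999795783
[0.46934921 0.31443442 0.15002503] 11.6083 [ 5.46420233e-01  1.29814347e-01  1.93396954e+00 -4.64452395e-04
  1.07779959e+00  8.13850803e-01]
```

View pics/b1.png

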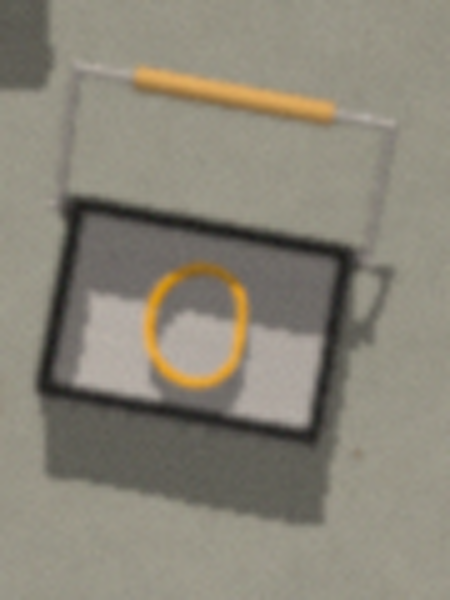

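The heart lies flat in the box (crop ~(200,325)); seal outer corners in the crop are at (75,198), (350,248), (317,440), (40,392). Next, the lid.

Run:
```python
from h import *
from cell import manip,cams
c=dict(np.load("top1.npz"))
q=(np.array([[75,198],[350,248],[317,440],[40,392]])+.5)/5-.5+[190,130]
X=ray(c,q,.057)*1000;print(X[:,:2].round(1).tolist(),X.mean(0).round(1),cv2.minAreaRect(X[:,:2].astype(np.float32)))
h=np.array([.4689,.3153])
manip.move_linear([*h,.05]); manip.move_linear([*h,.017],rate=.06)
print(manip.state()["contact_force"])
manip.set_gripper(.0,force=45)
s=manip.state();print(s["gripper_width"],s["grasp_force"],s["contact_force"],s["tool_pos"])
manip.move_linear([*h,.13],rate=.1)
by=np.radians(-11.7); b=np.array([.5206,.0154]); xb=np.array([np.cos(by),np.sin(by)])
t=b+.012*xb
manip.move_pose([*t,.15],down(by+np.pi/2))
manip.move_linear([*t,.10])
for n in("top","side"):
    c=cams.capture(n);np.savez(n+"2.npz",**c)
    r=(slice(130,250),slice(170,290)) if n=="top" else (slice(110,230),slice(200,340))
    cv2.imwrite(f"pics/l{n}.png",cv2.resize(c["image"][r],None,fx=4,fy=4,interpolation=cv2.INTER_CUBIC))
s=manip.state();print(s["gripper_width"],s["grasp_force"],s["contact_force"],s["tool_pos"],s["clock"])
a=cv2.imread("pics/ltop.png");d=cv2.imread("pics/lside.png");d=cv2.resize(d,(300,257));o=np.zeros((480,790,3),np.uint8);o[:,:480]=a;o[:257,485:785]=d;cv2.imwrite("pics/l.png",o)
```

```text
[[593.6, 83.0], [561.3, -76.7], [449.9, -55.1], [480.8, 104.5]] [521.4  13.9  57. ] ((521.7455444335938, 13.957283020019531), (162.99020385742188, 114.8340072631836), 79.01920318603516)
[ 0.28688232  0.63776383 -0.2836714 ]
0.011377935270596412 45.00018825754523 [-1.19343387  0.32303763  1.9099299 ] [0.46914989 0.31550209 0.01742078]
0.01184425009574787 45.001772828400135 [ 0.75328769  0.12409824 -2.21863798] [0.53340301 0.01345274 0.10113195] 16.5667
```

View pics/l.png

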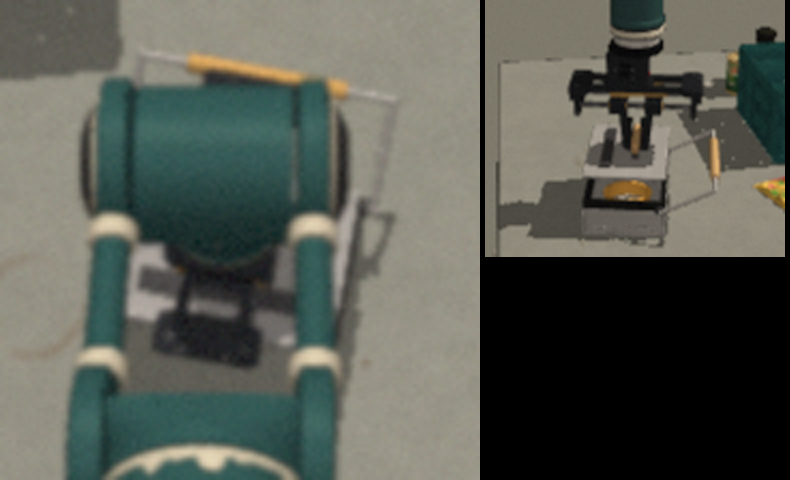

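The lid hangs level above the box with its strip in front (side inset ~(608,150)). A zoomed side view will give the lid-to-seal offset.

Run:
```python
from h import *
c=dict(np.load("side2.npz")); cv2.imwrite("pics/ls.png",cv2.resize(c["image"][160:225,235:305],None,fx=8,fy=8,interpolation=cv2.INTER_CUBIC))
```

```text
(no output)
```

View pics/ls.png

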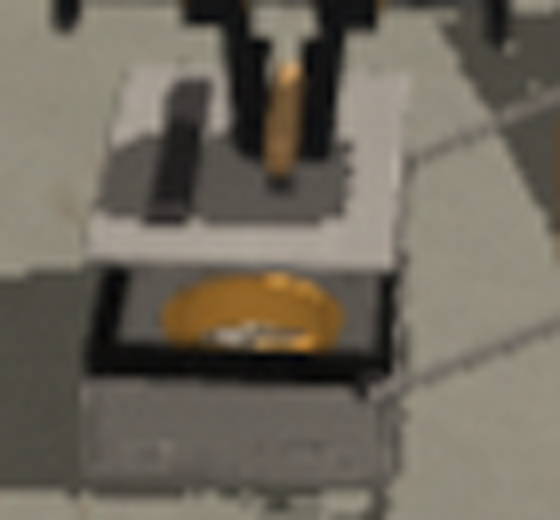

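Run:
```python
from h import *
c=dict(np.load("side2.npz"))
by=np.radians(-11.7)
f=lambda q,z: (ray(c,(np.array(q)+.5)/8-.5+[235,160],z)[:,:2]-[.5206,.0154])@R.from_euler('z',by).as_matrix()[:2,:2]*1000
for nm,q,z in(("lid",[[88,258],[395,272]],.092),("sealbot",[[85,372],[390,380]],.044),("floor",[[82,490],[385,490]],.0)): print(nm,f(q,z).round(1).tolist(),f(q,z).mean(0).round(1))
```

```text
lid [[-55.0, -74.6], [60.9, -76.4]] [  3.  -75.5]
sealbot [[-56.8, -78.9], [60.2, -75.8]] [  1.7 -77.4]
floor [[-57.2, -94.7], [59.7, -85.7]] [  1.3 -90.2]
```

Run:
```python
from h import *
from cell import manip,cams
by=np.radians(-11.7); b=np.array([.5206,.0154]); xb=np.array([np.cos(by),np.sin(by)])
t=b+.0112*xb
manip.move_linear([*t,.085],rate=.05);manip.dwell(.3)
f0=manip.state()["contact_force"][2]
for z in (.078,.075,.072,.070,.068,.067,.066):
    manip.move_linear([*t,z],rate=.03);manip.dwell(.1);s=manip.state()
    print(z,s["tool_pos"].round(4),(s["contact_force"]).round(2),s["moment"].round(2))
    if s["contact_force"][2]-f0>5: break
print(s["clock"])
```

```text
0.078 [0.5316 0.0131 0.0779] [ 0.73 -0.12 -2.23] [-0.04 -0.1  -0.04]
0.075 [0.5316 0.0131 0.075 ] [-0.5   0.14 -2.07] [-0.03 -0.09 -0.01]
0.072 [0.5315 0.0131 0.0719] [ 0.95 -0.1  -1.92] [-0.11 -0.06  0.  ]
0.07 [0.5316 0.0131 0.07  ] [-0.49 -0.51 -1.63] [-0.11 -0.07  0.01]
0.068 [0.5315 0.0131 0.068 ] [-0.72  0.88 -1.6 ] [-0.06 -0.15 -0.03]
0.067 [0.5316 0.0131 0.067 ] [-0.61 -0.92 -1.55] [-0.1  -0.16  0.04]
0.066 [0.5318 0.0131 0.0664] [-1.23  0.27  2.13] [ 0.03  0.06 -0.  ]
19.9
```

Run:
```python
from h import *
from cell import manip,cams
from scipy.optimize import brentq
by=np.radians(-11.7); b=np.array([.5209,.0150]); xb=np.array([np.cos(by),np.sin(by)]); yb=np.array([-xb[1],xb[0]])
manip.set_gripper(.028); manip.dwell(.2)
p=manip.state()["tool_pos"]; manip.move_linear([*p[:2],.19],rate=.2)
g=b+.16*xb
c0=dict(np.load("top1.npz")); hsv=cv2.cvtColor(c0["image"],cv2.COLOR_BGR2HSV)
m=np.zeros((384,512),bool); m[138:162,208:265]=((hsv[...,0]>8)&(hsv[...,0]<30)&(hsv[...,1]>120))[138:162,208:265]
v,u=np.where(m); uv=[u.mean(),v.mean()]
def pos(z): return (ray(c0,uv,z)[0,:2]-b)
fn=lambda f: pos(.046+.085*np.sin(f))@xb-(.052-.085*np.cos(f))
f=brentq(fn,2.2,3.0);z=.046+.085*np.sin(f); print("phi",f,"z",z,"xy box",pos(z)@xb,pos(z)@yb)
# park sideways for a view, then look
manip.move_pose([.53,-.2,.19],down(by+np.pi/2))
c=cams.capture("top");np.savez("top3.npz",**c);d=cams.capture("side");np.savez("side3.npz",**d)
cv2.imwrite("pics/s3.png",np.hstack([cv2.resize(x,None,fx=4,fy=4,interpolation=cv2.INTER_CUBIC) for x in (c["image"][140:240,185:280],d["image"][140:240,230:330])]))
print(manip.state()["clock"])
P=cloud(c);H=cv2.cvtColor(c["image"],cv2.COLOR_BGR2HSV)
def rect(m,roi,z):
    u0,u1,v0,v1=roi;v,u=np.where(m[v0:v1,u0:u1]);u+=u0;v+=v0
    r=cv2.minAreaRect((ray(c,np.c_[u,v],z)[:,:2]*1000).astype(np.float32));return r, (np.array(r[0])/1000-b)@np.c_[xb,yb],np.median(P[v,u,2])
print("handle",rect((H[...,0]>8)&(H[...,0]<30)&(H[...,1]>120),(205,260,175,205),.089))
```

```text
phi 2.739638061810484 z 0.07925352112065526 xy box 0.13022533689974217 0.0009144703695110723
22.2667
handle (((532.00732421875, 14.762346267700195), (63.31932067871094, 9.415373802185059), 78.56124877929688), array([0.01092474, 0.00201971]), np.float64(0.08908041015236168))
```

View pics/s3.png

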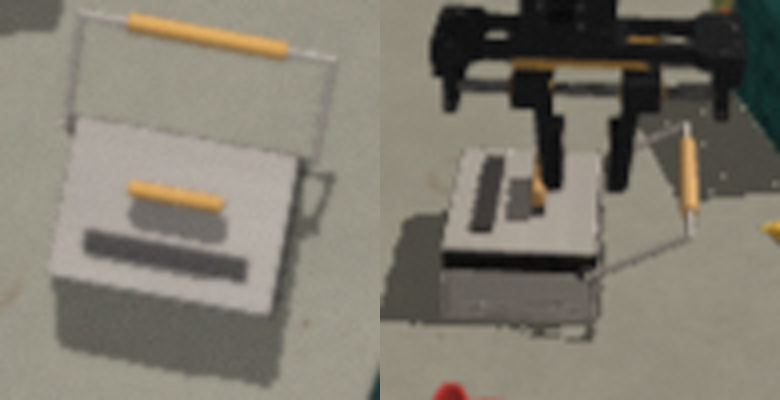

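Both views show the lid level on the seal, strip to the front; the bar's middle is at side crop (689,172), from which I triangulate its height before swinging it over.

```bash
cat > b.py <<'E'
from h import *
from cell import manip,cams
by=np.radians(-11.7); b=np.array([.5209,.0150]); xb=np.array([np.cos(by),np.sin(by)]); yb=np.array([-xb[1],xb[0]])
def W(x,z,y=.0005): return [*(b+x*xb+y*yb),z]
def arc(f): return .052-.085*np.cos(f), .046+.085*np.sin(f)
E
python3 - <<'E'
from b import *
c=dict(np.load("side3.npz")); uv=[[230+309.5/4-.5,140+172.5/4-.5]]
z=np.linspace(.05,.13,801); Q=np.array([ray(c,uv,k)[0,:2]-b for k in z]); i=np.argmin(abs(Q@yb-.0007)); print("side bar x,z",Q[i]@xb,z[i])
bx,bz=Q[i]@xb,z[i]; phi=np.arctan2(bz-.046,.052-bx); print("phi",phi,"r",np.hypot(bz-.046,bx-.052))
if not 2.4<phi<2.8: raise SystemExit
x,zz=arc(phi); o=down(by+np.pi/2)
manip.set_gripper(.044)
manip.move_pose(W(x,.19),o)
manip.move_linear(W(x,zz+.02)); manip.move_linear(W(x,zz-.010),rate=.06)
print(manip.state()["contact_force"])
manip.set_gripper(0,force=30); manip.dwell(.1)
s=manip.state(); d=s["tool_pos"][:2]-b; print(s["gripper_width"],s["grasp_force"],s["contact_force"],d@xb,d@yb,s["tool_pos"],s["clock"])
E
```

```text
side bar x,z 0.13053697800931563 0.09090000000000001
phi 2.6222380165271644 r 0.09046583285879664
[0.26259683 0.30653848 0.175089  ]
0.013566705833748947 29.999082684516907 [ 5.22821342 -1.67755228 -1.84148358] 0.1273901494239422 0.0005371917935071396 [ 0.64575228 -0.01030707  0.07876913] 25.6083
```

Run:
```python
from b import *
for f in np.linspace(2.55,.75,13):
    x,z=arc(f); manip.move_linear(W(x,z-.010),rate=.08); s=manip.state()
    print(round(f,2),s["contact_force"].round(1),round(s["gripper_width"],4))
    if np.linalg.norm(s["contact_force"])>35: print("STOP");break
d=cams.capture("side");np.savez("side4.npz",**d)
cv2.imwrite("pics/s4.png",cv2.resize(d["image"][120:240,220:340],None,fx=4,fy=4,interpolation=cv2.INTER_CUBIC))
print(s["clock"])
```

```text
2.55 [ 5.9 -0.9 -1.4] 0.0132
2.4 [ 4.2 -1.4  1.6] 0.0128
2.25 [ 6.5 -2.8  4.9] 0.0129
2.1 [ 6.9 -2.5  5.9] 0.013
1.95 [ 7.6 -3.3  7.7] 0.013
1.8 [ 7.7 -4.3 10.9] 0.0129
1.65 [ 7.  -3.4 15.1] 0.0131
1.5 [ 5.7 -4.3 17.1] 0.0132
1.35 [ 2.6 -2.  18.9] 0.013
1.2 [ 0.1 -2.7 20.1] 0.0126
1.05 [-0.4 -1.9 17.4] 0.0131
0.9 [-0.2 -0.9 11.9] 0.0127
0.75 [ 1.2 -0.8  7.3] 0.0131
29.5583
```

View pics/s4.png

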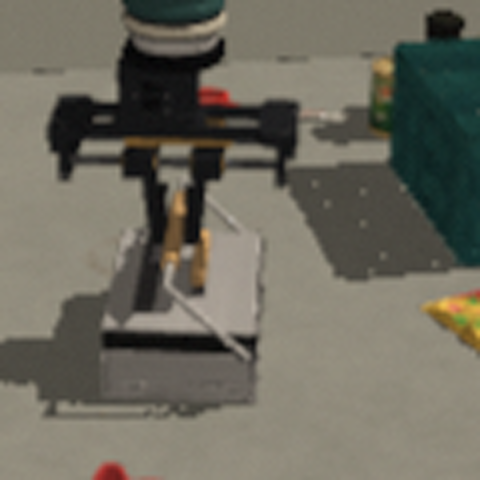

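Run:
```python
from b import *
manip.set_gripper(.03); manip.dwell(.1)
x,z=arc(.75); manip.move_linear(W(x,z+.035),rate=.12)
manip.set_gripper(0,force=20)
manip.dwell(.3); f0=np.mean([manip.state()["contact_force"][2] for _ in range(3)]); print("tare",f0)
def fz(n=4):
    a=[]
    for _ in range(n): manip.dwell(.03); a.append(manip.state()["contact_force"][2]-f0)
    return np.mean(a)
for f in np.linspace(.85,.40,10):
    x,z=arc(f); manip.move_linear(W(x-.002,z+.007),rate=.06); F=fz(2)
    s=manip.state(); print(round(f,2),s["tool_pos"][2].round(4),round(F,1),s["contact_force"].round(1))
    if F>16: break
print(s["clock"]); np.save("f0.npy",f0)
```

```text
tare 0.50515318349085
0.85 0.1167 -0.4 [-0.5  0.1 -0.6]
0.8 0.1141 -0.4 [0.1 0.4 0.2]
0.75 0.1113 1.1 [0.6 0.3 0.6]
0.7 0.1085 5.5 [-0.7 -0.2  6.3]
0.65 0.1052 5.6 [-1.  -0.1  6.8]
0.6 0.1016 6.8 [-2.8  0.4  7.2]
0.55 0.0978 6.8 [-1.9  0.9  7.2]
0.5 0.0939 6.4 [-3.2  1.9  6.7]
0.45 0.0898 6.3 [-5.   1.4  7. ]
0.4 0.0857 5.3 [-4.9  2.   5.3]
34.9917
```

Run:
```python
from b import *
f0=float(np.load("f0.npy"))
def fz(n):
    a=[]
    for _ in range(n): manip.dwell(.03); a.append(manip.state()["contact_force"][2]-f0)
    return np.mean(a)
z=.0858; t0=manip.state()["clock"]
while z>.058:
    F=fz(2)
    if F>8.8: F=fz(5)
    s=manip.state(); print(round(z,4),s["tool_pos"][2].round(4),round(F,1),s["contact_force"][:2].round(1),end=" | ")
    if F>=16.3: print("CLAMPED");break
    if s["clock"]-t0>24: print("time");break
    z-= .00045 if F<9.5 else .00015
    bz=z-.007; x=.052-np.sqrt(.085**2-(bz-.046)**2)
    manip.move_linear(W(x-.002,z),rate=.02)
print(s["clock"])
```

```text
0.0858 0.0857 6.0 [-4.6  2. ] | 0.0853 0.0852 7.4 [-6.  2.] | 0.0849 0.0849 8.0 [-5.4  2. ] | 0.0844 0.0845 8.1 [-4.7  1.6] | 0.084 0.0841 8.8 [-5.7  2.1] | 0.0835 0.0836 8.5 [-6.1  2. ] | 0.0831 0.0831 8.3 [-5.8  2.5] | 0.0826 0.0827 8.3 [-6.1  1.8] | 0.0822 0.0822 9.1 [-5.6  2.3] | 0.0817 0.0819 10.0 [-6.   1.8] | 0.0816 0.0818 10.5 [-6.4  1.3] | 0.0814 0.0818 11.1 [-7.1  2.8] | 0.0813 0.0816 11.1 [-7.2  1.9] | 0.0811 0.0815 10.8 [-7.2  2.1] | 0.081 0.0813 11.2 [-7.6  2.1] | 0.0808 0.0811 11.0 [-6.4  1.6] | 0.0807 0.081 10.9 [-6.6  2.4] | 0.0805 0.0808 11.3 [-7.5  2.4] | 0.0804 0.0807 11.3 [-7.3  1.6] | 0.0802 0.0805 11.1 [-7.3  2. ] | 0.0801 0.0804 11.0 [-6.7  1. ] | 0.0799 0.0803 11.5 [-8.6  2. ] | 0.0798 0.0802 12.1 [-6.9  2.8] | 0.0796 0.0802 12.5 [-9.3  1.9] | 0.0795 0.0801 12.9 [-7.6  1.6] | 0.0793 0.0801 13.9 [-7.7  1.7] | 0.0792 0.08 14.4 [-8.5  2. ] | 0.079 0.08 15.3 [-8.5  1.1] | 0.0789 0.08 15.5 [-8.4  2.3] | 0.0788 0.0799 16.2 [-9.3  2.4] | 0.0786 0.0799 17.1 [-9.3  2.3] | CLAMPED
48.5583
```

Run:
```python
from b import *
f0=float(np.load("f0.npy")); s=manip.state(); x=.052-np.sqrt(.085**2-(.0716-.046)**2)-.002
for z in (.0785,.0784,.0783):
    manip.move_linear(W(x,z),rate=.02); F=np.mean([(manip.dwell(.03),manip.state()["contact_force"][2]-f0)[1] for _ in range(5)]); print(round(F,1))
    if F>18: break
manip.move_linear(W(x,.084),rate=.03); manip.move_linear(W(x,.18),rate=.15)
manip.move_pose([.40,-.15,.25],down(by+np.pi/2)); manip.dwell(.3)
c=cams.capture("top");d=cams.capture("side"); P=cloud(c)
cv2.imwrite("pics/e.png",np.hstack([cv2.resize(q,None,fx=4,fy=4,interpolation=cv2.INTER_CUBIC) for q in (c["image"][140:240,185:280],d["image"][140:240,230:330])]))
s=manip.state();print(s["contact_force"],s["clock"])
```

```text
17.6
18.1
[-0.313813   -0.01320404 -0.0480926 ] 51.7583
```

View pics/e.png

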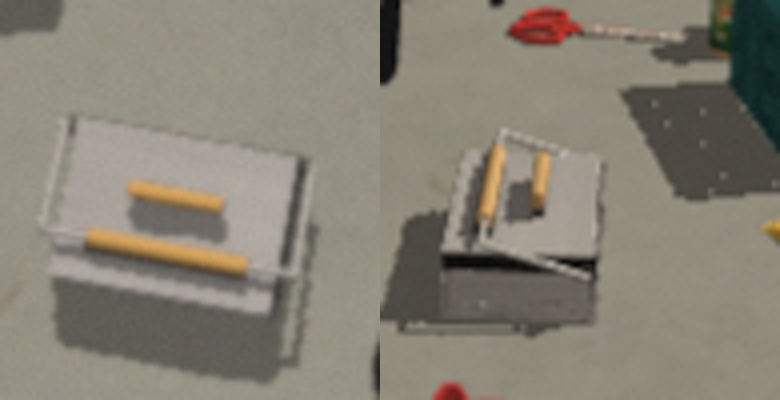

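The bail lies on the strip (top crop ~(165,250)), the lid is level and the arm is clear. Handing in.

```bash
python3 -c "
from cell import order
print(order.close_job())"
```

```text
the job is handed in; nothing more can be done
None
```

The heart cutter is in the box, the lid is seated with its strip to the front, and the bail is pressed to about 18 N on the firm core; the job was handed in at about 52 s, with no verdict shown and the bail's own holding force (over 4 N needed) not measured.

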